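# Set the key machine's depth dial four clicks on

### The arm

A 6-joint arm with a two-finger parallel gripper is mounted at the origin on the work surface. World frame = base frame: x ahead of the robot, y to its left, z up, the work surface at z = 0. Lengths are in m, angles in rad, forces in N, time in s.
With the tool pointing down it reaches from about 0.25 to 0.775 m from the base axis. Payload 4 kg.
Tool frame: the origin (TCP) lies at the very end of the fingers, on their centre line; the grasp point (between the pads) lies 19 mm behind it; z points along the fingers, y is the line along which they close (so a half turn about z gives the same grasp; the last joint's range is limited). The gripper opens to 94 mm and grips with 3 to 60 N. Pads are 16 mm wide; open, the fingers measure 119 mm over their backs; the gripper's body (75 mm by 177 mm) begins 78 mm behind the grasp point.
Start: joints at [1.022, 0.087, 1.371, -0, 1.684, -0.103], TCP at [0.237, 0.496, 0.171] pointing down, gripper open.
Joint ranges: [-3.1, 3.1], [-0.76, 2.03], [0.27, 2.55], [-1.08, 4.22], [0.17, 2.65], [-2.57, 2.57]. Speed limits (rad/s): [2.79, 2.79, 3.14, 3.14, 3.14, 3.14].

### API

Orientations are given as a unit quaternion [x, y, z, w].
In Python, from plant import env, optics gives the robot as it stands.
- The arm moves only by the shell command python3 -m jog 'ROWS' [FORCE]. ROWS is JSON, a list of rows, each an object with "jaw": the closure, from -1 (fully open) to 1 (shut), so that 0 is half open; "translation": the shift along the tool's x, y, z in mm, a list of three; "angular": the turn, a rotation vector about the tool's x, y, z in rad, a list of three. A call has 1 to 12 rows; each row shifts and turns the commanded pose from where the row before left it, along the tool's axes as they then stand; what a row does not reach is not made up. A row lasts 1/10 s, in which the tool goes at most 50 mm and 8.59 degrees, less where a joint would pass 70% of its speed; a pose out of reach is approached as far as the arm can. A call is refused whole if a number of a shift passes 50 or a number of a turn 0.15, either way. A call with a gripper value outside its range is refused whole. The fingers move at their own pace and stop on an object; FORCE is the grip in N (left out, the last holds). Time passes only in rows, so rows that do not move let the fingers close. It gives the time, the measured TCP pose, the force, the opening and the grip force at its end, in the units of the state.
- env.read_state(): the state, without advancing time (a new reading comes with each control period).
- optics.read_camera(name): name is "scene" or "side" or "wrist"; returns a dict with "pixels" (480x640x3 uint8, red, green, blue), "mtx" (3x3 intrinsics, pixels), "R" (3x3) and "t" (3): a world point X has camera coordinates R X + t; the wrist camera has in their place "mount" (4x4, takes a point from camera to tool coordinates, whose origin is the TCP and whose axes are the flange's). Camera axes: x right, y down, z forward; pixel columns grow to the right and rows downward; lengths in m; the calibration is good to about 2 mm. The wrist camera is an equidistant fisheye: a pixel r from the principal point sees the ray r / f radians off the axis. A picture is of the moment at which its call begins: read the wrist's pose just before it. There is no depth.
- env.sign_off(): hands the job in; it is judged then, once.
The state is a dict: "clock": time; "joint_pos": joint angles; "qvel": joint speeds; "joint_efforts": joint torques, N m; "eef_pos": TCP position; "ee_rot": TCP orientation; "wrist_force": force on the tool from outside, world axes, zero at the start; "torque": the same for the moment, N m; "opening": opening from 0.0 (shut) to 1.0 (fully open); "grasp_force": force on a finger pad.
Only numpy, scipy, OpenCV 4.12 (cv2) and the standard library are available. Lean on these libraries where they do the work, as an engineer would, in place of code of your own. Each camera call takes 0.05 s, during which the arm holds its last target. There are 200 camera calls.

### The job

On the key-cutting machine, push the round dial's upright post with a fingertip to turn the dial clockwise (seen from above) by exactly four clicks, gently, neither turning it backwards nor going past the fourth click. Then press the set button beside the dial all the way down to store the setting, and let it spring back up. Grip and lift nothing, and leave the padlock and the lock cylinder where they stand.

Things in the scene. Friction and masses are not known exactly. Their poses are not given: they have to be found in the camera images.
- dial (a joint): Angle of the click-stop dial in rad: 0 (within 0.05) at the start, a rest position; grows clockwise seen from above. Clicks are 0.5236 (30 degrees) apart, so four are 2.094; stops at -3 and 9 clicks. A spring ball holds each rest position: pushing the post along its circle takes about 4 to 8 N as a click begins, fading to none at half a click, then the dial snaps ahead of the finger into the next rest by itself.
- dial_axis (a point): Centre of the dial's upper face, on its vertical axis, 83 mm above the bench. The dial is an aluminium knurled disc, 90 mm in diameter and 13 mm thick, on a dark fixed collar 112 mm in diameter and 10 mm high with 12 white ticks one click apart, on the machine's flat grey deck (60 mm above the bench).
- dial_post (a point): Centre of the top of the dial's finger post: a black upright cylinder, 14 mm in diameter, rising 30 mm above the disc's face to 113 mm above the bench, 33 mm from the dial axis, fixed to the dial and turning with it. Nothing else stands up from the disc.
- set_button (a joint): Travel of the set button in m: 0 up, 0.006 fully down; a spring returns it. Fully down takes 5 N.
- set_button_top (a point): Centre of the top face of the set button, a plain grey round push button 28 mm in diameter pressed straight down, in a dark round housing 44 mm wide and 12 mm high on the deck; the cap stands 10 mm above the housing and sinks 6 mm. It lies about 117 mm from the dial's axis.
- machine: The key-cutting machine, fixed. Origin on the bench under the dial's axis. Its grey base spans x -100 to 120 mm and y -170 to 350 mm in its own frame and is 60 mm high. The motor (black, up to 175 mm high) and the vise stand on the deck at its y above 160 mm; the set button lies at x 20, y -115 mm.
- padlock: Loose brass padlock standing on the deck between the dial and the vise, 50 x 26 x 75 mm, origin under its centre. To be left alone.
- lock_cylinder: Loose brass lock cylinder standing upright on the machine's deck beyond the dial, 30 mm in diameter, 40 mm high, origin under its centre. To be left alone.

How it is judged:
By the outcome, as a careful person would: the job done as asked, in the order asked, and still so for the second after the job is handed in, with the robot touching nothing.
It also fails if it takes over 64 s, if anything falls off the work surface, if the arm or the gripper's body presses on something with over 40 N, if the wrist force passes 120 N, or if a joint passes its speed limit or range.

## Working session

There is one attempt and no reset: what is moved stays moved. The work goes in short steps, Python scripts to look and compute and a shell command to move; the robot and the scene stay as the last step left them, time stands still between calls to the robot, and variables do not carry over. Pictures are saved under pics/ and viewed, at most 10 in all, crops included, and the job is handed in when it is done.

```bash
mkdir -p pics; ls
python3 - <<'E'
from plant import env, optics
import cv2
s=env.read_state(); print({k:s[k] for k in('clock','eef_pos','ee_rot','wrist_force','opening')})
for n in('scene','side'):
    c=optics.read_camera(n); cv2.imwrite(f'pics/{n}0.png',c['pixels'][:,:,::-1]); print(n,c['mtx'],c['R'],c['t'])
E
```

```text
pics
{'clock': 0.0, 'eef_pos': array([0.23683236, 0.49572182, 0.16932265]), 'ee_rot': array([ 2.21047100e-01,  9.75262536e-01, -1.02465262e-03, -3.40592533e-04]), 'wrist_force': array([-0.3960108 ,  0.78335447,  0.70275919]), 'opening': 1.0013777408173437}
scene [[445.11496938   0.         315.51045156]
 [  0.         445.11496938 248.0504448 ]
 [  0.           0.           1.        ]] [[ 0.0348865   0.99933427 -0.01067463]
 [ 0.79097667 -0.03413819 -0.6108932 ]
 [-0.61085092  0.01286854 -0.79164105]] [-0.03328994 -0.4069313   1.09066092]
side [[454.79667429   0.         313.65166616]
 [  0.         454.79667429 235.41321421]
 [  0.           0.           1.        ]] [[-0.93726651 -0.34852542  0.00784307]
 [-0.24506586  0.64270506 -0.72586013]
 [ 0.24793993 -0.68224647 -0.68779761]] [0.55231324 0.21991357 0.57632966]
```

View pics/scene0.png

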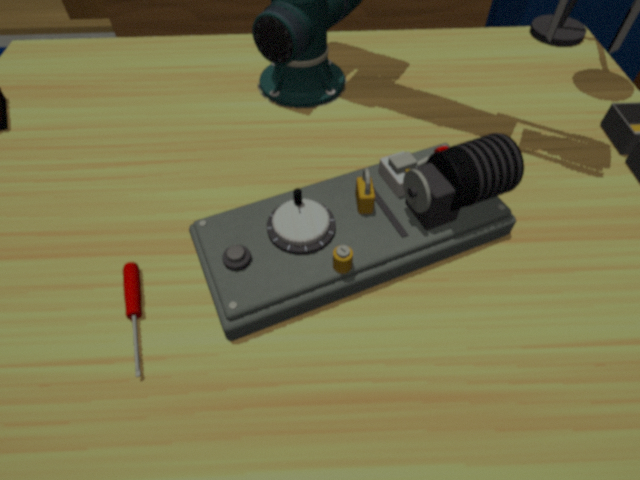

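View pics/side0.png

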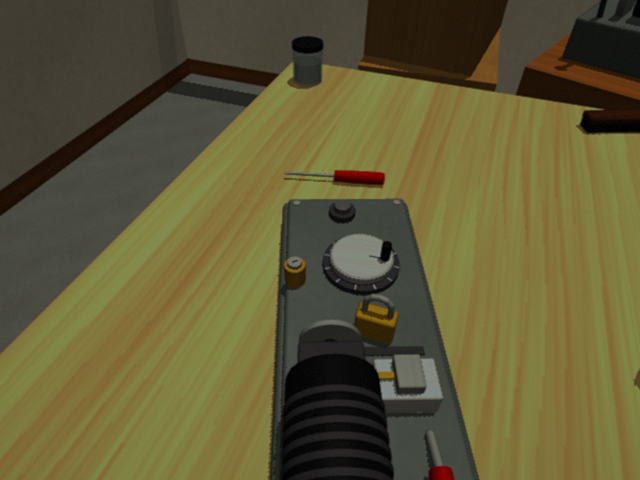

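The scene view shows the dial disc at (301,222), the post top at (298,191), the button at (237,256), the padlock at (366,195) and the cylinder at (343,258). The side view shows the dial at (362,258), the post top at (386,244) and the button at (342,209). The gripper should project to about (570,63) in the scene view, but I don't see it there. I'll check that while I measure.

```bash
cat > h.py <<'E'
import numpy as np, cv2
from plant import env, optics
def ray(c,uv):
    d=np.linalg.inv(c['mtx'])@np.array([uv[0],uv[1],1.]); R=np.array(c['R']); return -R.T@np.array(c['t']), R.T@d
def onplane(c,uv,z):
    o,d=ray(c,uv); return o+d*(z-o[2])/d[2]
def proj(c,X):
    p=np.array(c['R'])@np.array(X)+c['t']; p=np.array(c['mtx'])@p; return p[:2]/p[2]
E
python3 - <<'E'
from h import *
box={'scene':((262,190,345,256),(218,240,256,274)),'side':((318,228,404,294),(325,198,360,225))}
for n in('scene','side'):
    c=optics.read_camera(n); im=c['pixels'][:,:,::-1].copy(); hsv=cv2.cvtColor(im,cv2.COLOR_BGR2HSV)
    (x0,y0,x1,y1),b=box[n]
    m=np.zeros((480,640),np.uint8); m[y0:y1,x0:x1]=(hsv[y0:y1,x0:x1,2]>140)&(hsv[y0:y1,x0:x1,1]<60)
    m=cv2.morphologyEx(m,cv2.MORPH_OPEN,np.ones((3,3)))
    k=max(cv2.findContours(m,0,1)[0],key=cv2.contourArea); h=cv2.convexHull(k)
    P=np.array([onplane(c,p[0],.08)[:2] for p in h]); 
    (cx,cy),r=cv2.minEnclosingCircle((P*1000).astype(np.float32)); print(n,'disc',cx,cy,r)
    p=np.zeros((480,640),np.uint8); a,e=(185,215) if n=='scene' else (236,268); l,q=(285,312) if n=='scene' else (374,398)
    p[a:e,l:q]=hsv[a:e,l:q,2]<45
    ys,xs=np.nonzero(p); print('post px',xs.min(),xs.max(),ys.min(),ys.max(),xs[ys<ys.min()+6].mean())
    for uv in {'scene':[(298,191.5)],'side':[(386.5,244)]}[n]: print('post@113',onplane(c,uv,.113))
    print('btn',onplane(c,(237,250) if n=='scene' else (342.5,207),.082))
    big=[cv2.resize(im[y0-10:y1+10,x0-60:x1+10],None,fx=4,fy=4,interpolation=2)]
    cv2.imwrite(f'pics/{n}_crop.png',big[0][:600,:800])
c=optics.read_camera('scene');im=c['pixels'][:,:,::-1]
a=cv2.imread('pics/scene_crop.png');b=cv2.imread('pics/side_crop.png');print(a.shape,b.shape)
a=cv2.resize(a,(400,300));b=cv2.resize(b,(400,300));t=cv2.resize(im[0:120,440:640],(400,240))
o=np.zeros((600,800,3),np.uint8);o[:300,:400]=a;o[:300,400:]=b;o[300:540,:400]=t
w=optics.read_camera('wrist');o[300:600,400:]=cv2.resize(w['pixels'][:,:,::-1],(400,300));cv2.imwrite('pics/m.png',o);print(w['mtx'],w['mount'])
E
```

```text
scene disc 516.225830078125 -8.146260261535645 42.15163040161133
post px 294 300 190 205 297.0731707317073
post@113 [ 0.48842943 -0.0101945   0.113     ]
btn [ 0.57700608 -0.1045518   0.082     ]Traceback (most recent call last):
  File "<stdin>", line 8, in <module>
ValueError: max() iterable argument is empty
```

```bash
cat > meas.py <<'E'
from h import *
box={'scene':((262,190,345,256),),'side':((318,228,404,294),)}
tiles=[]
for n in('scene','side'):
    c=optics.read_camera(n); im=c['pixels'][:,:,::-1].copy(); g=cv2.cvtColor(im,cv2.COLOR_BGR2GRAY)
    x0,y0,x1,y1=box[n][0]; s=g[y0:y1,x0:x1]
    T,mm=cv2.threshold(s,0,1,cv2.THRESH_OTSU); m=np.zeros_like(g); m[y0:y1,x0:x1]=mm
    m=cv2.morphologyEx(m,cv2.MORPH_OPEN,np.ones((3,3)))
    k=max(cv2.findContours(m,0,1)[0],key=cv2.contourArea); h=cv2.convexHull(k)
    P=np.array([onplane(c,p[0],.081)[:2] for p in h])*1000
    (cx,cy),r=cv2.minEnclosingCircle(P.astype(np.float32)); print(n,T,'disc',cx,cy,r)
    print('post@113',onplane(c,(297.2,191.5) if n=='scene' else (386.5,244),.113),'btn',onplane(c,(236.5,250) if n=='scene' else (342.5,207),.082))
    tiles.append(cv2.resize(im[180:280,210:343] if n=='scene' else im[195:295,300:433],(400,300),interpolation=2))
    if n=='scene': t=cv2.resize(im[0:120,480:640],(400,300))
w=optics.read_camera('wrist'); print(w['mtx'],w['mount'])
cv2.imwrite('pics/m.png',np.vstack([np.hstack(tiles),np.hstack([t,cv2.resize(w['pixels'][:,:,::-1],(400,300))])]))
E
python3 meas.py
```

```text
scene 109.0 disc 517.5571899414062 -7.437136650085449 46.10230255126953
post@113 [ 0.4883719  -0.01145709  0.113     ] btn [ 0.57697351 -0.10530776  0.082     ]
side 91.0 disc 519.5067138671875 -8.85011100769043 45.91090393066406
post@113 [ 0.48704095 -0.01043393  0.113     ] btn [ 0.57777457 -0.10037347  0.082     ]
[[371.64829954   0.         315.47594975]
 [  0.         371.64829954 235.18572742]
 [  0.           0.           1.        ]] [[-1.00219283e-03 -9.65950609e-01 -2.58724596e-01  7.56160204e-02]
 [ 9.99999352e-01 -1.10766364e-03  2.61885355e-04 -7.11159285e-04]
 [-5.39548145e-04 -2.58724166e-01  9.65951093e-01 -2.15670038e-01]
 [ 0.00000000e+00  0.00000000e+00  0.00000000e+00  1.00000000e+00]]
```

View pics/m.png

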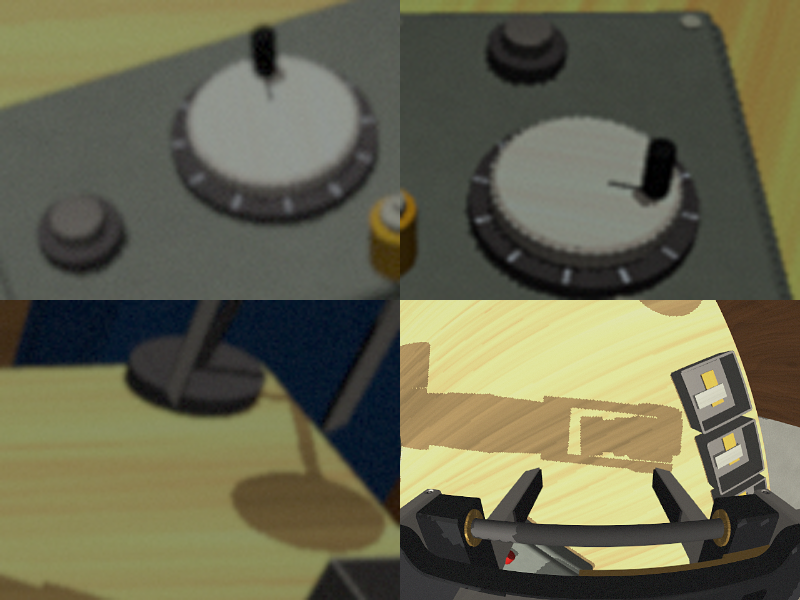

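The scene and side views agree: axis about (0.518,-0.008), radius 46 mm (45 given), post about (0.4877,-0.011), which is 31 mm out (33 given). The button is about (0.578,-0.104), so the machine's yaw is about 22°. In the lower-right tile (wrist view) both fingertips are where the mount puts the TCP. I'll close the fingers, rise, and travel to near the dial, then check there.

```bash
python3 -m jog '[{"jaw":1,"translation":[0,0,-35],"angular":[0,0,0]},{"jaw":1,"translation":[0,0,-35],"angular":[0,0,0]},{"jaw":1,"translation":[0,0,-35],"angular":[0,0,0]},{"jaw":1,"translation":[-23,-19,0],"angular":[0,0,0]},{"jaw":1,"translation":[-23,-19,0],"angular":[0,0,0]},{"jaw":1,"translation":[-23,-19,0],"angular":[0,0,0]},{"jaw":1,"translation":[-23,-19,0],"angular":[0,0,0]},{"jaw":1,"translation":[-23,-19,0],"angular":[0,0,0]},{"jaw":1,"translation":[-23,-19,0],"angular":[0,0,0]},{"jaw":1,"translation":[-23,-19,0],"angular":[0,0,0]},{"jaw":1,"translation":[-23,-19,0],"angular":[0,0,0]},{"jaw":1,"translation":[-23,-19,0],"angular":[0,0,0]}]' 20
```

```text
clock: 1.55
eef_pos: [0.3505, 0.2516, 0.2756]
ee_rot: [0.221, 0.975, 0.0, 0.0]
wrist_force: [0.5, -0.4, -1.0]
opening: 0.022
grasp_force: 0.0
```

```bash
python3 -m jog '[{"jaw":1,"translation":[-23,-19,0],"angular":[0,0,0]},{"jaw":1,"translation":[-23,-19,0],"angular":[0,0,0]},{"jaw":1,"translation":[-23,-19,0],"angular":[0,0,0]},{"jaw":1,"translation":[-23,-19,0],"angular":[0,0,0]},{"jaw":1,"translation":[-23,-19,0],"angular":[0,0,0]},{"jaw":1,"translation":[-23,-19,0],"angular":[0,0,0]},{"jaw":1,"translation":[-23,-19,0],"angular":[0,0,0]},{"jaw":1,"translation":[-23,-19,0],"angular":[0,0,0]},{"jaw":1,"translation":[-23,-19,0],"angular":[0,0,0]},{"jaw":1,"translation":[0,0,0],"angular":[0,0,0.13]},{"jaw":1,"translation":[0,0,0],"angular":[0,0,0.13]},{"jaw":1,"translation":[0,0,0],"angular":[0,0,0.13]}]'
```

```text
clock: 2.75
eef_pos: [0.4633, 0.0088, 0.2754]
ee_rot: [0.409, 0.913, 0.0, -0.0]
wrist_force: [0.3, 0.2, -1.2]
opening: 0.005
grasp_force: 0.0
```

```bash
python3 -m jog '[{"jaw":1,"translation":[0,0,0],"angular":[0,0,0.13]},{"jaw":1,"translation":[0,0,0],"angular":[0,0,0.13]},{"jaw":1,"translation":[0,0,0],"angular":[0,0,0.13]},{"jaw":1,"translation":[0,0,0],"angular":[0,0,0.13]},{"jaw":1,"translation":[0,0,0],"angular":[0,0,0.13]},{"jaw":1,"translation":[0,0,0],"angular":[0,0,0]}]'
python3 - <<'E'
from h import *
s=env.read_state();print(s)
ims=[optics.read_camera(n) for n in('scene','side','wrist')]
p=s['eef_pos']
for c in ims[:2]: print(proj(c,p),proj(c,[.578,-.104,.082]),proj(c,[.5185,-.0081,.083]))
a,b,w=[c['pixels'][:,:,::-1] for c in ims]
cv2.imwrite('pics/n.png',np.vstack([np.hstack([cv2.resize(a[100:300,190:456],(400,300)),cv2.resize(b[100:300,250:516],(400,300))]),np.hstack([cv2.resize(w[:,:],(400,300)),cv2.resize(w[180:400,170:463],(400,300))])]))
E
```

```text
clock: 3.35
eef_pos: [0.4632, 0.0092, 0.2755]
ee_rot: [0.676, 0.737, 0.0, 0.0]
wrist_force: [0.3, 0.9, 0.4]
opening: 0.007
grasp_force: 0.0
{'clock': 3.35, 'joint_pos': array([-1.02732337e-01, -1.03321413e-01,  1.35345742e+00,  8.30819538e-05,
        1.89126867e+00, -1.87967169e-01]), 'qvel': array([-0.00052405, -0.00142885,  0.00073858, -0.00135063,  0.00183672,
       -0.09571417]), 'joint_efforts': array([-6.14047705e-03, -2.56977832e+01, -3.01445317e+01,  6.66740234e-02,
        1.76274340e-02,  5.91153279e-01]), 'eef_pos': array([0.46321076, 0.00917572, 0.27553707]), 'ee_rot': array([6.76329151e-01, 7.36599531e-01, 8.77536241e-05, 5.18381385e-05]), 'wrist_force': array([0.3092159 , 0.94706274, 0.44335017]), 'torque': array([-0.059613  ,  0.0605186 ,  0.00783895]), 'grasp_force': 0.0, 'opening': 0.00737594045471883}
[307.28161152  90.15847671] [237.31843242 250.51050629] [300.31012298 218.35773895]
[421.17553607 154.89482545] [343.05265189 205.61988354] [362.25139423 254.48331607]
```

View pics/n.png

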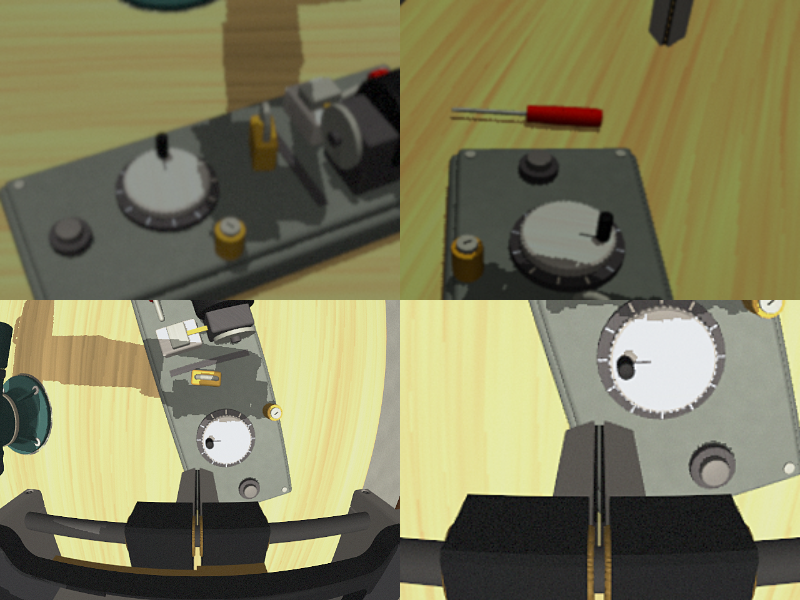

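The wrist view agrees with the map, and all the parts are still where they stood. But the side view shows the fingertip at about (428,128), not the projected (421,155). The scene view had a similar mismatch at the start. I'll triangulate the tip and check the dial through the wrist camera.

```bash
cat >> h.py <<'E'
from scipy.spatial.transform import Rotation as Ro
def wray(w,s,uv):
    K=w['mtx']; d=np.array([uv[0]-K[0,2],uv[1]-K[1,2]])/K[0,0]; r=np.linalg.norm(d); v=np.r_[np.sin(r)*d/max(r,1e-9),np.cos(r)]
    M=np.array(w['mount']); R=Ro.from_quat(s['ee_rot']).as_matrix()
    return s['eef_pos']+R@M[:3,3], R@M[:3,:3]@v
def wplane(w,s,uv,z):
    o,d=wray(w,s,uv); return o+d*(z-o[2])/d[2]
E
python3 - <<'E'
from h import *
s=env.read_state(); a,b,w=[optics.read_camera(n) for n in('scene','side','wrist')]
print('wrist disc',wplane(w,s,(360,224),.083),'post',wplane(w,s,(334,227),.113),'btn',wplane(w,s,(398,301),.082))
A=a['pixels'][:,:,::-1];B=b['pixels'][:,:,::-1]
cv2.imwrite('pics/o.png',np.hstack([cv2.resize(A[40:140,245:378],(400,300)),cv2.resize(B[80:180,360:493],(400,300))]))
E
```

```text
wrist disc [ 0.51448477 -0.0077713   0.083     ] post [ 0.4832376 -0.0066713  0.113    ] btn [ 0.5738167  -0.10028669  0.082     ]
```

View pics/o.png

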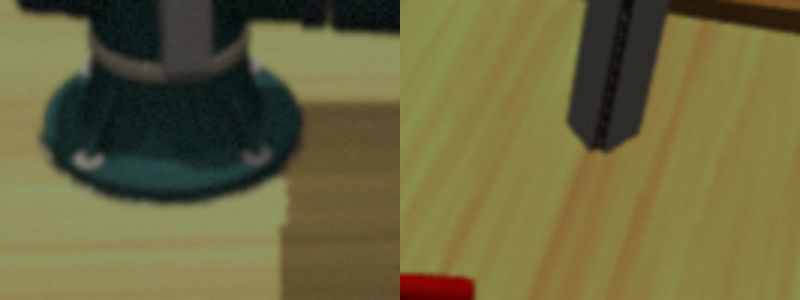

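The scene tile shows the finger as a grey bar in front of the base, with its tip at about (308,66). In the side tile the tip is at about (426,130).

Run:
```python
from h import *
a,b=[optics.read_camera(n) for n in('scene','side')]
P=[np.array(c['mtx'])@np.c_[c['R'],c['t']] for c in(a,b)]
X=cv2.triangulatePoints(P[0],P[1],np.array([[308.],[66.]]),np.array([[426.],[130.]]));X=(X[:3]/X[3]).ravel()
print(X,proj(a,X),proj(b,X),env.read_state()['eef_pos'])
# post, button, padlock
for n,u,v in(('post',(297.2,191.5),(386.5,244)),('btn',(236.5,250),(342.5,207))):
    X=cv2.triangulatePoints(P[0],P[1],np.array(u).reshape(2,1),np.array(v).reshape(2,1));print(n,(X[:3]/X[3]).ravel())
print('padlock',onplane(a,(366,212),.06), 'cyl',onplane(a,(343,272),.06))
```

```text
[0.46274652 0.01149129 0.30845607] [308.44220851  66.72553197] [426.6206761  129.21246137] [0.46321598 0.00916339 0.2754735 ]
post [ 0.48721022 -0.01152571  0.11189148]
btn [ 0.57760436 -0.1042985   0.08051451]
padlock [0.48881618 0.10154985 0.06      ] cyl [0.60885485 0.05422362 0.06      ]
```

Both views, and independently the wrist image, put the visible fingertip about 33 mm above the reported TCP. The post and button triangulate to their proper heights (112 and 81 mm), so the cameras are sound and the fingers look about 33 mm shorter than stated. I'll go down beside the post with either case safe, then check close up.

```bash
python3 -m jog '[{"jaw":1,"translation":[-16,6,0],"angular":[0,0,0]},{"jaw":1,"translation":[-16,7,0],"angular":[0,0,0]},{"jaw":1,"translation":[-14,6,0],"angular":[0,0,0]},{"jaw":1,"translation":[0,0,30],"angular":[0,0,0]},{"jaw":1,"translation":[0,0,30],"angular":[0,0,0]},{"jaw":1,"translation":[0,0,30],"angular":[0,0,0]},{"jaw":1,"translation":[0,0,30],"angular":[0,0,0]},{"jaw":1,"translation":[0,0,30],"angular":[0,0,0]},{"jaw":1,"translation":[0,0,25],"angular":[0,0,0]},{"jaw":1,"translation":[0,0,0],"angular":[0,0,0]}]'
cat > look.py <<'E'
from h import *
import sys
a,b,w=[optics.read_camera(n)['pixels'][:,:,::-1] for n in('scene','side','wrist')]
cv2.imwrite(sys.argv[1],np.vstack([np.hstack([cv2.resize(a[150:270,220:380],(400,300)),cv2.resize(b[160:310,270:470],(400,300))]),np.hstack([cv2.resize(w[130:370,160:480],(400,300)),cv2.resize(a[60:285,160:460],(400,300))])]))
E
python3 look.py pics/p.png
```

```text
clock: 4.75
eef_pos: [0.4832, -0.0351, 0.096]
ee_rot: [0.677, 0.736, -0.002, -0.004]
wrist_force: [-0.8, 0.4, -0.3]
opening: 0.004
grasp_force: 0.0
```

View pics/p.png

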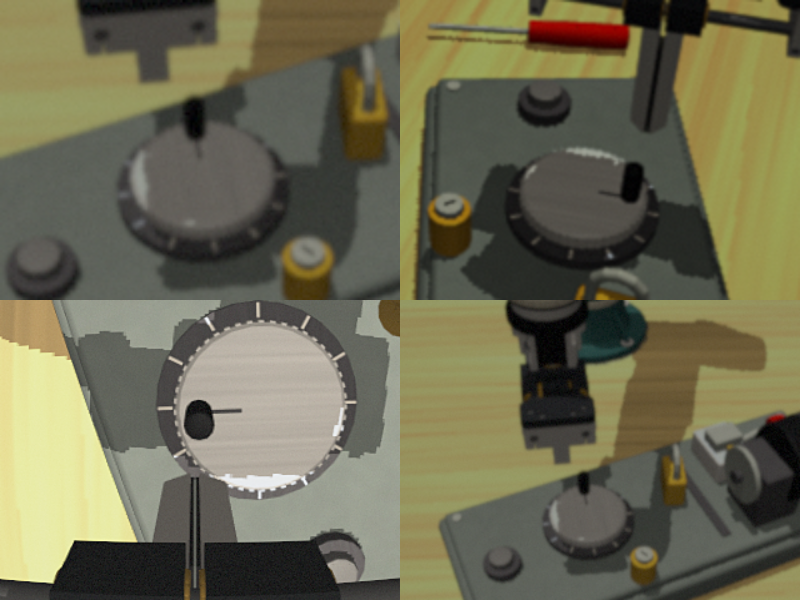

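The tip is at scene (281,182) and side (395,225), hanging clearly above the disc beside the post. I'll triangulate it again and measure the post and axis from the near wrist view. There the post top is at tile (200,408) and the disc centre at about (260,407).

Run:
```python
from h import *
s=env.read_state();a,b,w=[optics.read_camera(n) for n in('scene','side','wrist')]
P=[np.array(c['mtx'])@np.c_[c['R'],c['t']] for c in(a,b)]
X=cv2.triangulatePoints(P[0],P[1],np.array([[281.],[182.]]),np.array([[395.],[225.]]));X=(X[:3]/X[3]).ravel()
print('tip',X,proj(a,X),proj(b,X),s['eef_pos'],s['wrist_force'],Ro.from_quat(s['ee_rot']).as_matrix().round(4))
f=lambda x,y:(160+x*.8,130+(y-300)*.8)
L,Rr,T,B=[wplane(w,s,f(*p),.083) for p in((177,407),(344,407),(260,320),(260,490))]
print('disc L R T B',L,Rr,T,B)
print('post top far', wplane(w,s,f(199,428),.113),'base L/R',wplane(w,s,f(187,408),.083),wplane(w,s,f(211,408),.083), 'line end',wplane(w,s,f(242,410),.083))
```

```text
tip [ 0.48272099 -0.03567854  0.12874753] [281.18133717 182.22564366] [395.2234008  224.78241487] [ 0.48711246 -0.03556047  0.10184754] [ 0.01644199 -0.06660721  0.67516968] [[-8.450e-02  9.964e-01  2.000e-03]
 [ 9.964e-01  8.450e-02 -2.000e-04]
 [-4.000e-04  1.900e-03 -1.000e+00]]
disc L R T B [ 0.4753923  -0.01129743  0.083     ] [ 0.5639715  -0.00343958  0.083     ] [0.51348726 0.03705962 0.083     ] [ 0.52401479 -0.05367076  0.083     ]
post top far [ 0.48666552 -0.01375883  0.113     ] base L/R [ 0.48057836 -0.01139901  0.083     ] [ 0.49292451 -0.01036385  0.083     ] line end [ 0.50906133 -0.01004254  0.083     ]
```

The near wrist view gives the axis at (0.519,-0.008) with a diameter of 89–91 mm. The post is at (0.4868,-0.0109), 32 mm out at an angle of 185°. The tip is about 30 mm above the reported TCP, clear of the post by about 10 mm. I'll lower it to about 94 mm beside the post, then close most of the gap.

```bash
python3 -m jog '[{"jaw":1,"translation":[0,0,10],"angular":[0,0,0]},{"jaw":1,"translation":[0,0,10],"angular":[0,0,0]},{"jaw":1,"translation":[0,0,10],"angular":[0,0,0]},{"jaw":1,"translation":[0,0,6],"angular":[0,0,0]},{"jaw":1,"translation":[0,0,0],"angular":[0,0,0]},{"jaw":1,"translation":[0,0,0],"angular":[0,0,0]},{"jaw":1,"translation":[2,0,0],"angular":[0,0,0]},{"jaw":1,"translation":[2,0,0],"angular":[0,0,0]},{"jaw":1,"translation":[2,0,0],"angular":[0,0,0]},{"jaw":1,"translation":[0,0,0],"angular":[0,0,0]},{"jaw":1,"translation":[0,0,0],"angular":[0,0,0]}]'; python3 look.py pics/q.png; python3 -c "
from h import *
s=env.read_state();print(s['eef_pos'],s['wrist_force'])"
```

```text
clock: 6.15
eef_pos: [0.4856, -0.0289, 0.0646]
ee_rot: [0.676, 0.737, 0.0, 0.0]
wrist_force: [-0.2, 0.5, 1.3]
opening: 0.007
grasp_force: 0.0
[ 0.48559406 -0.02908398  0.06449999] [ 0.11605821 -0.17125181  0.75856907]
```

View pics/q.png

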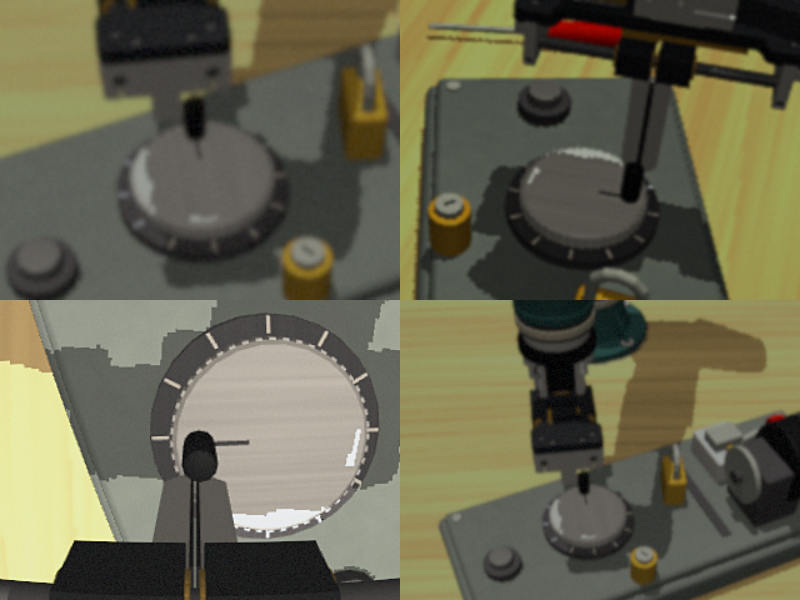

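The reported z is 64 mm, below the 83 mm dial face, with no contact force. That confirms the shorter fingers, with the tip at about 94 mm. The finger stands right behind the post (wrist tile (200,460)), about 3 mm from contact. Now I'll start the arc, turning the tool with the dial.

```bash
python3 -m jog '[{"jaw":1,"translation":[2,0,0],"angular":[0,0,0]},{"jaw":1,"translation":[2,-0.85,0],"angular":[0,0,0.06]},{"jaw":1,"translation":[2,-0.85,0],"angular":[0,0,0.06]},{"jaw":1,"translation":[2,-0.85,0],"angular":[0,0,0.06]},{"jaw":1,"translation":[0,0,0],"angular":[0,0,0]}]'
cat > st.py <<'E'
from h import *
A=np.array([.519,-.008])
s=env.read_state();w=optics.read_camera('wrist');M=Ro.from_quat(s['ee_rot']).as_matrix();e=s['eef_pos']
print('t',s['clock'],'eef',e.round(4),'F tool',(M.T@s['wrist_force']).round(2))
al=np.degrees(np.arctan2(M[1,0],M[0,0])); r=e[:2]-A
print('tool-x ang',round(al,1),'turned',round(95-al,1),'axis in tool mm',((M.T@np.r_[-r,0])*1e3).round(1))
# post: dark blob on the disc plane, rectified at post-base height
n=240; g=np.zeros((n,n),np.uint8); im=cv2.cvtColor(w['pixels'],cv2.COLOR_RGB2GRAY)
m=w['mount'];m=np.array(m)
ang=np.radians(np.arange(0,360,1.)); 
X=np.array([[A[0]+.033*np.cos(t),A[1]+.033*np.sin(t),.113] for t in ang])
C=(np.c_[(X-e)@M]-m[:3,3])@m[:3,:3]; rr=np.hypot(C[:,0],C[:,1]); th=np.arctan2(rr,C[:,2]); K=np.array(w['mtx'])
u=K[0,2]+K[0,0]*th*C[:,0]/rr; v=K[1,2]+K[0,0]*th*C[:,1]/rr
val=cv2.remap(cv2.blur(im,(3,3)),u[None].astype(np.float32),v[None].astype(np.float32),1)[0]
d=np.nonzero(val<40)[0]; runs=np.split(d,np.nonzero(np.diff(d)>1)[0]+1); print('dark runs deg',[(int(q[0]),int(q[-1])) for q in runs if len(q)>4])
E
python3 st.py
```

```text
clock: 6.8
eef_pos: [0.4824, -0.0216, 0.0645]
ee_rot: [0.74, 0.673, -0.001, 0.0]
wrist_force: [-1.2, -1.9, 0.8]
opening: 0.003
grasp_force: 0.8
t 6.8 eef [ 0.4824 -0.0216  0.0645] F tool [-2.02 -1.05 -0.84]
tool-x ang 84.5 turned 10.5 axis in tool mm [17.  35.2 -0. ]
dark runs deg [(155, 167), (177, 186)]
```

```bash
python3 -m jog '[{"jaw":1,"translation":[2,-0.85,0],"angular":[0,0,0.06]},{"jaw":1,"translation":[2,-0.85,0],"angular":[0,0,0.06]},{"jaw":1,"translation":[2,-0.85,0],"angular":[0,0,0.06]},{"jaw":1,"translation":[0,0,0],"angular":[0,0,0]},{"jaw":1,"translation":[0,0,0],"angular":[0,0,0]}]';python3 st.py; python3 look.py pics/r.png
```

```text
clock: 7.35
eef_pos: [0.4812, -0.0145, 0.0644]
ee_rot: [0.797, 0.604, 0.0, -0.0]
wrist_force: [0.8, -0.7, 0.3]
opening: 0.008
grasp_force: 0.0
t 7.35 eef [ 0.4812 -0.0145  0.0644] F tool [-0.49  1.02 -0.28]
tool-x ang 74.4 turned 20.6 axis in tool mm [16.4 34.7  0. ]
dark runs deg [(139, 147), (155, 167)]
```

View pics/r.png

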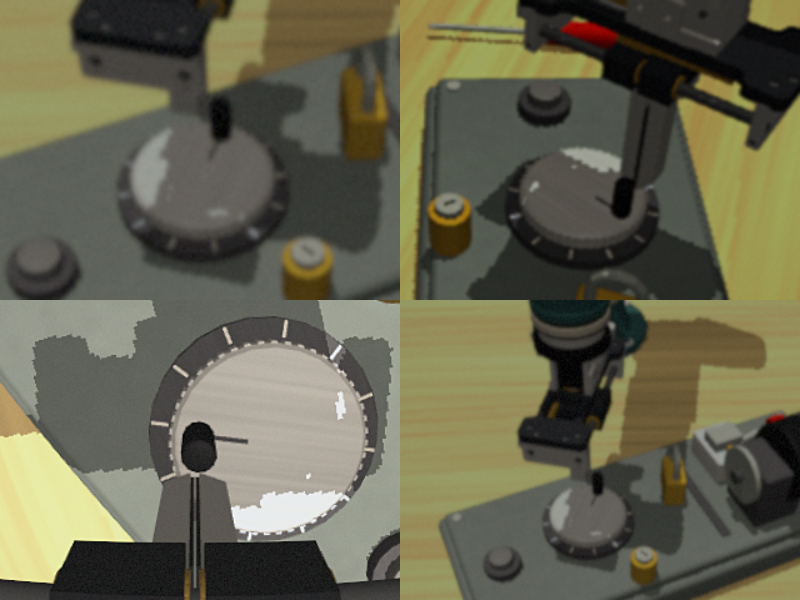

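The dial has snapped one click: the post top is now at scene (308,191), about 30° on, and the finger is unloaded. The next snap is due at a finger turn of about 48°.

```bash
python3 -m jog '[{"jaw":1,"translation":[2,-0.85,0],"angular":[0,0,0.06]},{"jaw":1,"translation":[2,-0.85,0],"angular":[0,0,0.06]},{"jaw":1,"translation":[2,-0.85,0],"angular":[0,0,0.06]},{"jaw":1,"translation":[2,-0.85,0],"angular":[0,0,0.06]},{"jaw":1,"translation":[2,-0.85,0],"angular":[0,0,0.06]},{"jaw":1,"translation":[2,-0.85,0],"angular":[0,0,0.06]},{"jaw":1,"translation":[2,-0.85,0],"angular":[0,0,0.06]},{"jaw":1,"translation":[2,-0.85,0],"angular":[0,0,0.06]},{"jaw":1,"translation":[2,-0.85,0],"angular":[0,0,0.06]},{"jaw":1,"translation":[0,0,0],"angular":[0,0,0]},{"jaw":1,"translation":[0,0,0],"angular":[0,0,0]}]';python3 st.py
```

```text
clock: 8.65
eef_pos: [0.4833, 0.0044, 0.0645]
ee_rot: [0.929, 0.37, 0.0, -0.0]
wrist_force: [-0.1, 0.3, 0.1]
opening: 0.003
grasp_force: 0.0
t 8.65 eef [0.4833 0.0044 0.0645] F tool [ 0.14 -0.29 -0.05]
tool-x ang 43.4 turned 51.6 axis in tool mm [17.5 33.5 -0. ]
dark runs deg [(108, 118), (126, 138)]
```

Two clicks: the post's trailing edge moved another 29°. Same again for the third.

```bash
python3 -m jog '[{"jaw":1,"translation":[2.1,-0.9,0],"angular":[0,0,0.06]},{"jaw":1,"translation":[2.1,-0.9,0],"angular":[0,0,0.06]},{"jaw":1,"translation":[2.1,-0.9,0],"angular":[0,0,0.06]},{"jaw":1,"translation":[2.1,-0.9,0],"angular":[0,0,0.06]},{"jaw":1,"translation":[2.1,-0.9,0],"angular":[0,0,0.06]},{"jaw":1,"translation":[2.1,-0.9,0],"angular":[0,0,0.06]},{"jaw":1,"translation":[2.1,-0.9,0],"angular":[0,0,0.06]},{"jaw":1,"translation":[2.1,-0.9,0],"angular":[0,0,0.06]},{"jaw":1,"translation":[2.1,-0.9,0],"angular":[0,0,0.06]},{"jaw":1,"translation":[0,0,0],"angular":[0,0,0]},{"jaw":1,"translation":[0,0,0],"angular":[0,0,0]}]';python3 st.py
```

```text
clock: 9.8
eef_pos: [0.4955, 0.0205, 0.0645]
ee_rot: [0.994, 0.109, -0.0, -0.0]
wrist_force: [-0.9, 0.8, 0.9]
opening: 0.005
grasp_force: 0.0
t 9.8 eef [0.4955 0.0205 0.0645] F tool [-0.7  -0.96 -0.92]
tool-x ang 12.5 turned 82.5 axis in tool mm [16.8 32.9 -0. ]
dark runs deg [(78, 88), (93, 108)]
```

Three clicks (trailing edge at 108°). For the last click I'll approach to about 103°, then go in small steps until it snaps.

```bash
python3 -m jog '[{"jaw":1,"translation":[2,-0.9,0],"angular":[0,0,0.06]},{"jaw":1,"translation":[2,-0.9,0],"angular":[0,0,0.06]},{"jaw":1,"translation":[2,-0.9,0],"angular":[0,0,0.06]},{"jaw":1,"translation":[2,-0.9,0],"angular":[0,0,0.06]},{"jaw":1,"translation":[2,-0.9,0],"angular":[0,0,0.06]},{"jaw":1,"translation":[2,-0.9,0],"angular":[0,0,0.06]},{"jaw":1,"translation":[0,0,0],"angular":[0,0,0]},{"jaw":1,"translation":[0,0,0],"angular":[0,0,0]}]';python3 st.py
python3 -m jog '[{"jaw":1,"translation":[1.4,-0.6,0],"angular":[0,0,0.04]},{"jaw":1,"translation":[1.4,-0.6,0],"angular":[0,0,0.04]},{"jaw":1,"translation":[0,0,0],"angular":[0,0,0]},{"jaw":1,"translation":[0,0,0],"angular":[0,0,0]}]'; python3 st.py
```

```text
clock: 10.65
eef_pos: [0.5072, 0.0266, 0.0645]
ee_rot: [0.997, -0.071, 0.0, -0.0]
wrist_force: [-0.4, 0.7, -0.2]
opening: 0.005
grasp_force: 0.0
t 10.65 eef [0.5072 0.0266 0.0645] F tool [-0.45 -0.65  0.17]
tool-x ang -8.2 turned 103.2 axis in tool mm [16.6 32.6  0. ]
dark runs deg [(60, 72), (80, 93)]
clock: 11.1
eef_pos: [0.5101, 0.0274, 0.0645]
ee_rot: [0.994, -0.111, 0.0, -0.0]
wrist_force: [-0.2, 0.0, -0.6]
opening: 0.006
grasp_force: 0.0
t 11.1 eef [0.5101 0.0274 0.0645] F tool [-0.21  0.04  0.58]
tool-x ang -12.8 turned 107.8 axis in tool mm [16.5 32.5 -0. ]
dark runs deg [(48, 58), (64, 78)]
```

Four clicks: the trailing edge is now at 78°, 30° past the third click, and the finger is unloaded. I'll back off, rise, and move above the button.

```bash
python3 -m jog '[{"jaw":1,"translation":[-5,0,0],"angular":[0,0,0]},{"jaw":1,"translation":[-5,0,0],"angular":[0,0,0]},{"jaw":1,"translation":[0,0,-25],"angular":[0,0,0]},{"jaw":1,"translation":[0,0,-25],"angular":[0,0,0]},{"jaw":1,"translation":[0,0,-25],"angular":[0,0,0]},{"jaw":1,"translation":[0,0,0],"angular":[0,0,0]},{"jaw":1,"translation":[27,28,0],"angular":[0,0,0]},{"jaw":1,"translation":[27,28,0],"angular":[0,0,0]},{"jaw":1,"translation":[26,28,0],"angular":[0,0,0]},{"jaw":1,"translation":[26,29,0],"angular":[0,0,0]},{"jaw":1,"translation":[0,0,0],"angular":[0,0,0]},{"jaw":1,"translation":[0,0,0],"angular":[0,0,0]}]'
python3 -m jog '[{"jaw":1,"translation":[0,0,25],"angular":[0,0,0]},{"jaw":1,"translation":[0,0,20],"angular":[0,0,0]},{"jaw":1,"translation":[0,0,0],"angular":[0,0,0]},{"jaw":1,"translation":[0,0,0],"angular":[0,0,0]}]'
python3 look.py pics/s.png
```

```text
clock: 12.35
eef_pos: [0.5776, -0.1042, 0.1373]
ee_rot: [0.994, -0.113, -0.002, -0.001]
wrist_force: [0.3, 0.6, -0.5]
opening: 0.005
grasp_force: 0.0
clock: 12.75
eef_pos: [0.5778, -0.1029, 0.0943]
ee_rot: [0.994, -0.111, -0.001, -0.0]
wrist_force: [0.1, -0.4, 0.2]
opening: 0.005
grasp_force: 0.0
```

View pics/s.png

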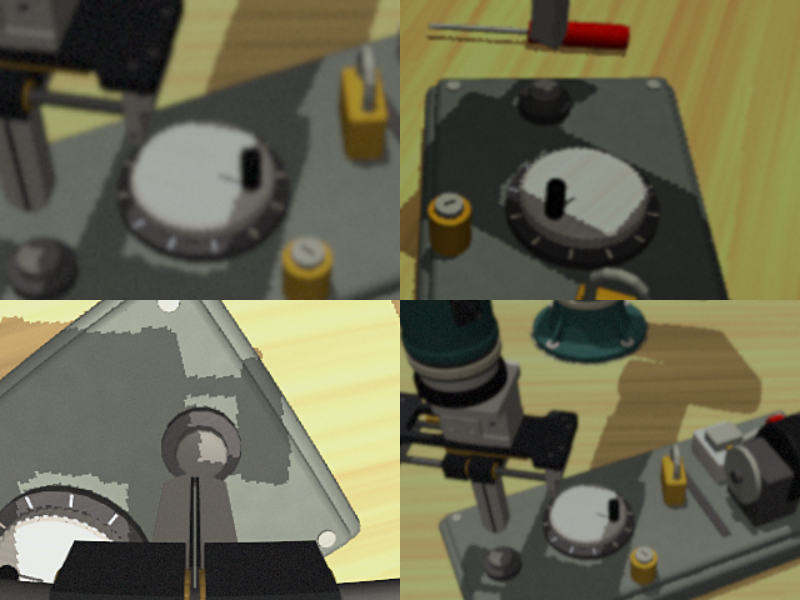

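The dial's post is now well round at scene (320,211), and the finger hovers over the button with the cap's centre at wrist tile (202,452). I'll check both numerically.

Run:
```python
from h import *
s=env.read_state();w=optics.read_camera('wrist');a=optics.read_camera('scene');b=optics.read_camera('side')
f=lambda x,y:(160+x*.8,130+(y-300)*.8)
print(s['eef_pos'],s['wrist_force'],'btn cap',wplane(w,s,f(202,452),.082),'housing',wplane(w,s,f(201,446),.072))
for c,uv in((a,(320,210.5)),(b,(347.5,251))):
    p=onplane(c,uv,.113)[:2]-[.519,-.008]; print(p,np.degrees(np.arctan2(p[1],p[0])))
```

```text
[ 0.57938806 -0.10382702  0.09623194] [-0.49500375 -0.82301958  0.30512649] btn cap [ 0.58040278 -0.10854758  0.082     ] housing [ 0.58073165 -0.108222    0.072     ]
[0.01147139 0.03083813] 69.59544244373255
[0.01426105 0.02963731] 64.30380704614764
```

The post is at about 66°, which is 119° of turn, so four clicks. From close by, the button is at (0.5805,-0.108), 117 mm from the axis as given. I'll centre on it and go down in small steps.

```bash
python3 -m jog '[{"jaw":1,"translation":[2,4,0],"angular":[0,0,0]},{"jaw":1,"translation":[0,0,15],"angular":[0,0,0]},{"jaw":1,"translation":[0,0,15],"angular":[0,0,0]},{"jaw":1,"translation":[0,0,6],"angular":[0,0,0]},{"jaw":1,"translation":[0,0,0],"angular":[0,0,0]},{"jaw":1,"translation":[0,0,0],"angular":[0,0,0]}]'
for i in 1 2 3; do :; done
python3 -m jog '[{"jaw":1,"translation":[0,0,2],"angular":[0,0,0]},{"jaw":1,"translation":[0,0,2],"angular":[0,0,0]},{"jaw":1,"translation":[0,0,2],"angular":[0,0,0]},{"jaw":1,"translation":[0,0,0],"angular":[0,0,0]},{"jaw":1,"translation":[0,0,0],"angular":[0,0,0]}]'
python3 -m jog '[{"jaw":1,"translation":[0,0,2],"angular":[0,0,0]},{"jaw":1,"translation":[0,0,2],"angular":[0,0,0]},{"jaw":1,"translation":[0,0,0],"angular":[0,0,0]},{"jaw":1,"translation":[0,0,0],"angular":[0,0,0]}]'
```

```text
clock: 13.65
eef_pos: [0.5794, -0.1083, 0.0579]
ee_rot: [0.994, -0.112, -0.0, -0.0]
wrist_force: [0.1, 0.4, 0.6]
opening: 0.006
grasp_force: 0.0
clock: 14.15
eef_pos: [0.5796, -0.1084, 0.0525]
ee_rot: [0.994, -0.112, 0.0, -0.0]
wrist_force: [-0.4, 0.1, -0.7]
opening: 0.006
grasp_force: 0.0
clock: 14.55
eef_pos: [0.5795, -0.1084, 0.0483]
ee_rot: [0.994, -0.112, -0.0, -0.0]
wrist_force: [-0.1, 0.2, 0.7]
opening: 0.006
grasp_force: 0.0
```

```bash
python3 -m jog '[{"jaw":1,"translation":[0,0,1.5],"angular":[0,0,0]},{"jaw":1,"translation":[0,0,1.5],"angular":[0,0,0]},{"jaw":1,"translation":[0,0,0],"angular":[0,0,0]},{"jaw":1,"translation":[0,0,0],"angular":[0,0,0]}]'
python3 -m jog '[{"jaw":1,"translation":[0,0,1],"angular":[0,0,0]},{"jaw":1,"translation":[0,0,1],"angular":[0,0,0]},{"jaw":1,"translation":[0,0,0],"angular":[0,0,0]},{"jaw":1,"translation":[0,0,0],"angular":[0,0,0]}]'
```

```text
clock: 14.95
eef_pos: [0.5799, -0.1085, 0.0459]
ee_rot: [0.994, -0.112, 0.0, 0.0]
wrist_force: [-0.7, 0.4, 1.9]
opening: 0.005
grasp_force: 1.1
clock: 15.35
eef_pos: [0.5799, -0.1085, 0.0438]
ee_rot: [0.994, -0.112, 0.0, 0.0]
wrist_force: [-0.6, -0.7, 3.7]
opening: 0.005
grasp_force: 1.7
```

Contact was at about z 0.047, and the force is rising with the spring. I'll keep going until it bottoms out.

```bash
python3 -m jog '[{"jaw":1,"translation":[0,0,1],"angular":[0,0,0]},{"jaw":1,"translation":[0,0,1],"angular":[0,0,0]},{"jaw":1,"translation":[0,0,0],"angular":[0,0,0]},{"jaw":1,"translation":[0,0,0],"angular":[0,0,0]}]'
python3 -m jog '[{"jaw":1,"translation":[0,0,1],"angular":[0,0,0]},{"jaw":1,"translation":[0,0,0],"angular":[0,0,0]},{"jaw":1,"translation":[0,0,0],"angular":[0,0,0]}]'
```

```text
clock: 15.75
eef_pos: [0.5799, -0.1085, 0.0417]
ee_rot: [0.994, -0.112, 0.0, 0.0]
wrist_force: [-0.2, -0.3, 4.4]
opening: 0.003
grasp_force: 2.3
clock: 16.05
eef_pos: [0.5799, -0.1085, 0.0413]
ee_rot: [0.994, -0.112, 0.0, 0.0]
wrist_force: [-1.4, -0.6, 6.1]
opening: 0.008
grasp_force: 3.3
```

```bash
python3 -m jog '[{"jaw":1,"translation":[0,0,0.7],"angular":[0,0,0]},{"jaw":1,"translation":[0,0,0],"angular":[0,0,0]},{"jaw":1,"translation":[0,0,0],"angular":[0,0,0]},{"jaw":1,"translation":[0,0,0],"angular":[0,0,0]}]'
```

```text
clock: 16.45
eef_pos: [0.58, -0.1085, 0.0412]
ee_rot: [0.994, -0.112, 0.001, 0.0]
wrist_force: [-1.2, 0.7, 8.4]
opening: 0.005
grasp_force: 4.4
```

The button is firmly on its stop: the last 0.7 mm of command gave only 0.1 mm of motion while the force rose to 8.4 N. Now I'll release it and go clear.

```bash
python3 -m jog '[{"jaw":1,"translation":[0,0,-3],"angular":[0,0,0]},{"jaw":1,"translation":[0,0,-4],"angular":[0,0,0]},{"jaw":1,"translation":[0,0,-10],"angular":[0,0,0]},{"jaw":1,"translation":[0,0,-25],"angular":[0,0,0]},{"jaw":1,"translation":[0,0,-30],"angular":[0,0,0]},{"jaw":1,"translation":[0,0,-30],"angular":[0,0,0]},{"jaw":1,"translation":[0,0,0],"angular":[0,0,0]},{"jaw":1,"translation":[0,0,0],"angular":[0,0,0]},{"jaw":1,"translation":[0,0,0],"angular":[0,0,0]}]'; python3 look.py pics/t.png
```

```text
clock: 17.35
eef_pos: [0.5783, -0.1081, 0.1394]
ee_rot: [0.994, -0.112, -0.002, -0.0]
wrist_force: [-0.3, -0.1, 0.5]
opening: 0.005
grasp_force: 0.0
```

View pics/t.png

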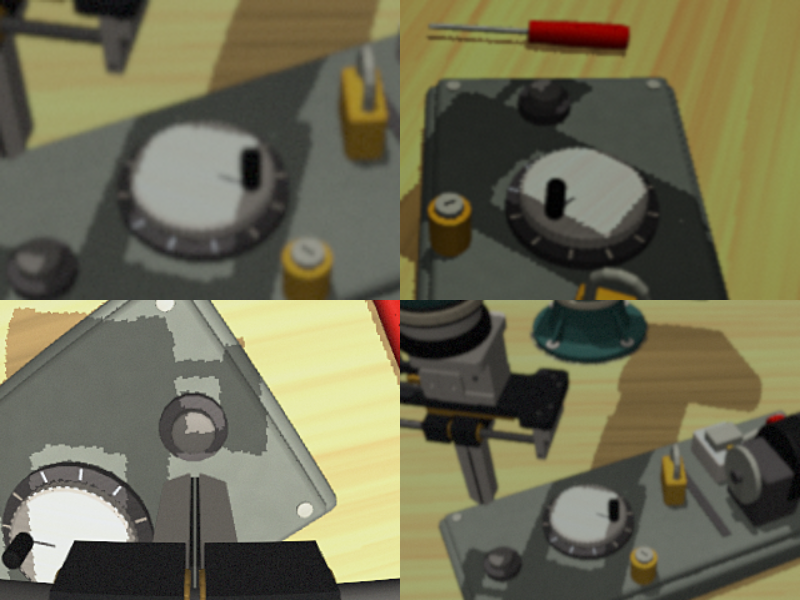

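The post is unchanged at scene tile (250,155), the button is back up, the padlock and cylinder haven't moved, and the finger is clear. I'm handing it in.

```bash
python3 -c "
from plant import env
print(env.sign_off())"
```

```text
the job is handed in; nothing more can be done
None
```

I turned the dial four clicks clockwise, then pressed the set button to its stop; it sprang back up, nothing else was moved, and the job is handed in with the arm clear (no verdict was returned).

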